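# Reset the field logger and hold its housing shut

### The arm

A 6-joint arm with a two-finger parallel gripper is mounted at the origin on a cart in front of the work surface, level with it; the furniture and walls round the work are solid. World frame = base frame: x ahead of the robot, y to its left, z up, the work surface at z = 0. Lengths are in m, angles in rad, forces in N, time in s.
With the tool pointing down it reaches from about 0.4 to 0.925 m from the base axis. Payload 12.5 kg.
Tool frame: the origin (TCP) lies at the very end of the fingers, on their centre line; the grasp point (between the pads) lies env.grip_depth behind it (env.grip_depth is the distance from the TCP to the grasp point, in m); z points along the fingers, y is the line along which they close (so a half turn about z gives the same grasp; the last joint's range is limited). The gripper opens to 95 mm and grips with 3 to 60 N. Pads are 20 mm wide; open, the fingers measure 119 mm over their backs; the gripper's body (75 mm by 180 mm) begins 59 mm behind the grasp point.
Start: joints at [-1.271, 0.491, 1.559, -0, 1.092, -0.106], TCP at [0.247, -0.574, 0.215] pointing down, gripper open.
Joint ranges: [-3.1, 3.1], [-0.84, 2.19], [0.05, 2.79], [-1.13, 4.28], [0.06, 2.93], [-2.69, 2.69]. Speed limits (rad/s): [2.22, 2.22, 2.79, 3.14, 3.14, 3.14].

### API

Orientations are given as a 3x3 rotation matrix whose columns are the frame's x, y, z axes.
In Python, from plant import env gives the robot as it stands.
- The arm moves only by the tool apply_moves, never from a script. Its argument "plan" is a list of rows, each a list of 6 numbers: the shift along the tool's x, y, z in m, then the turn, a rotation vector about the tool's x, y, z in rad. In form: [[x, y, z, rx, ry, rz], ...]. A call has 1 to 10 rows; each row is the pose to reach, as a shift and turn from the pose commanded when the call began, along the tool's axes at that moment; what a row does not reach only later rows make up. A row lasts 1/8 s, in which the tool goes at most 62.5 mm and 10.7 degrees, less where a joint would pass 70% of its speed; a pose out of reach is approached as far as the arm can. A call with a gripper value outside its range is refused whole. "gripper" is the closure in counts, from 0 (fully open) to 255 (shut), set as the call begins (left out, the last holds). The fingers move at their own pace and stop on an object; "newtons" is the grip in N (left out, the last holds). Time passes only in rows, so rows that repeat a pose let the fingers close. It gives the time, the measured TCP pose, the force, the opening and the grip force at its end, in the units of the state.
- env.state(): the state, without advancing time (a new reading comes with each control period).
- env.snapshot(name): name is "scene" or "side" or "wrist"; returns a dict with "pixels" (420x560x3 uint8, red, green, blue), "z_map" (420x560 float32, m along the optical axis (not along the pixel's ray), 0 where there is no reading), "camera_matrix" (3x3 intrinsics, pixels), "D" ([k1, k2, p1, p2, k3] as OpenCV has them; the pictures are not rectified), "pose" (4x4, takes a point from camera to world coordinates). Camera axes: x right, y down, z forward; pixel columns grow to the right and rows downward; lengths in m; the calibration is good to about 2 mm. A picture is of the moment at which its call begins.
- env.sign_off(): hands the job in; it is judged then, once.
The state is a dict: "time": time; "joint_positions": joint angles; "joint_velocities": joint speeds; "tau": joint torques, N m; "ee_pos": TCP position; "tcp_rot": TCP orientation; "contact_force": force on the tool from outside, world axes, zero at the start; "moment": the same for the moment, N m; "width": opening from 0.0 (shut) to 1.0 (fully open); "finger_force": force on a finger pad.
Only numpy, scipy, OpenCV 4.12 (cv2) and the standard library are available. Lean on these libraries where they do the work, as an engineer would, in place of code of your own. Each camera call takes 0.05 s, during which the arm holds its last target. There are 200 camera calls.

### The job

Close up the orange field logger: take the red screwdriver out of its wooden block, press the logger's small recessed red reset button all the way down with its tip for a moment, and put the screwdriver back in its block. Then fit the loose orange cover on the logger's two steel dowels, either way round, press it down against the sprung frame until the two halves meet fully with no gap, and finish while still holding it pressed shut with the gripper: do not let go. Leave the dark rock, the jar and the black folding magnifier where they are.

Things in the scene. Friction and masses are not known exactly. Their poses are not given: they have to be found in the camera images.
- logger: lower half of the logger's housing, fixed in a heavy grey cradle plate (94 x 150 x 8 mm). Origin at the centre of the plate's underside on the desk, z up, y along the housing's length. Orange open shell 64 (x) x 124 (y) mm, rim at z = 34 mm, with a green circuit board in it and, in the middle, a grey square well with the red button
- logger_rim (a point): centre of the lower half's rim plane, where the halves meet, 34 mm above the desk; axes as the logger's. Two steel dowels stand upright at x = 0, y = +46 and -46 mm from here: 8 mm in diameter up to 8 mm above the rim, then tapered to 3 mm at their tops, 17 mm above the rim
- button_top (a point): centre of the top of the red reset button (13 mm in diameter) at the logger's middle, 26 mm above the desk when up. It lies 4 mm down in a square well with a 16 mm opening, whose mouth is 30 mm above the desk; fingers do not fit in
- reset_button (a joint): travel of the reset button in m: 0 up, 0.004 fully down; springs back. It needs 1.5 N to start and 4.5 N to be fully down
- spring_frame (a joint): travel of the black sprung frame (two rails along y at x = +-23.5 mm of the logger) in m: 0 free, its top then 5 mm above the rim; 0.005 when the cover is fully shut. It pushes up with 3.5 N when free and 8.5 N with the cover shut, so the cover alone does not close by its weight
- cover: loose orange cover half, lying flat and right way up on a dark rubber pad (90 x 146 x 10 mm, fixed on the desk), about 130 g. Origin at the centre of its underside, z up, y along its length. Plate 64 (x) x 124 (y) x 12 mm with two through holes 10.5 mm wide at x = 0, y = +46 and -46 mm, and a black upright grip rib in the middle on top, 24 (x) x 44 (y) x 30 mm, from 12 to 42 mm above the underside
- cover_rib (a point): centre of the cover's grip rib, 27 mm above the cover's underside; axes as the cover's. With the cover shut it is 27 mm above point logger_rim
- tool_block: upright wooden block 56 x 56 x 88 mm, fixed, with a vertical square hole 13 mm wide through it; origin at the centre of its underside
- block_hole (a point): centre of the hole's mouth on top of the wooden block, 88 mm above the desk; z up
- driver: red screwdriver, 168 mm long, 60 g, standing tip down in the block with the lower end of its handle resting on the block's top. Origin beside its middle, at the lower end of the handle; its own y axis runs along the tool from tip to handle end
- driver_handle (a point): centre of the screwdriver's red handle, on its axis: handle 20 mm in diameter and 84 mm long, from 42 mm below to 42 mm above this point. Own y axis along the tool towards the handle end
- driver_tip (a point): point of the screwdriver's blade, on its axis, 126 mm from the handle's centre. Steel shaft 6 mm in diameter, 83 mm long, flat tip 6 x 2 mm. Own y axis along the tool towards the handle end
- rock_mid (a point): centre of a dark grey rock specimen, 35 x 57 x 18 mm, beyond the logger; to be left alone
- jar_mid (a point): centre of a small jar with white cap, 34 mm in diameter and 50 mm tall, beyond the logger; to be left alone
- magnifier_mid (a point): centre of a black folding magnifier, 32 x 56 x 13 mm, beyond the logger; to be left alone

How it is judged:
On the way, in this order (a step that is already met when the one before it is completed fails the run):
1. the reset button is pressed down with the screwdriver's tip (value of joint reset_button above 0.003 m and distance between driver_tip and button_top below 0.012 m and contact force between driver and logger above 1 N), for 0.2 s.
2. the screwdriver stands in its block again, let go (horizontal distance between driver_tip and block_hole below 0.012 m and z of driver_tip in the frame of block_hole below -0.07 m and angle between driver_tip's own y axis and vertical below 0.2 rad and contact force between the fingers and driver below 0.05 N), for 0.2 s.
3. the cover is on the dowels, pressed shut (z of cover_rib in the frame of logger_rim between 0.024 and 0.0285 m and horizontal distance between cover_rib and logger_rim below 0.003 m and angle between the y axis of cover_rib and the y axis of logger_rim, either way round below 0.05 rad and value of joint spring_frame above 0.0033 m and contact force between cover and logger above 4 N and contact force between the fingers and cover above 2 N), for 0.2 s.
At the end, for the whole second after the job is handed in: the gripper still presses the cover on the logger: gap under 1.5 mm, centred within 3 mm, in line within 3 degrees, spring frame in over 3.3 mm, over 4 N between the halves, fingers on the cover; the button is up; the screwdriver stands in its block, tip over 70 mm down the hole, untouched (all of step 2 and all of step 3 and value of joint reset_button below 0.001 m); the arm keeps its last pose, push and grip.
It fails at once if the rock is disturbed (moved over 25 mm) (distance of rock_mid from where it was at the start of the episode above 0.025 m).
It fails at once if the jar is disturbed (moved over 25 mm) (distance of jar_mid from where it was at the start of the episode above 0.025 m).
It fails at once if the magnifier is disturbed (moved over 25 mm) (distance of magnifier_mid from where it was at the start of the episode above 0.025 m).
It also fails if it takes over 61 s, if anything falls off the work surface, if the arm or the gripper's body presses on something with over 40 N, if the wrist force passes 120 N, or if a joint passes its speed limit or range.

## Working session

There is one attempt and no reset: what is moved stays moved. The work goes in short steps, Python scripts to look and compute and a tool call to move; the robot and the scene stay as the last step left them, time stands still between calls to the robot, and variables do not carry over. Pictures are saved under pics/ and viewed, at most 10 in all, crops included, and the job is handed in when it is done.

Besides the shell and the picture viewer there is one more tool, called after "Emit:" by a JSON object that holds its "name" and its "arguments". apply_moves: Moves the arm, as the interface text tells. Its arguments: {"type":"object","properties":{"plan":{"type":"array","items":{"type":"array","items":{"type":"number"}}},"gripper":{"type":"number"},"newtons":{"type":"number"}},"required":["plan"]}

```bash
ls; mkdir -p pics
cat > h.py <<'E'
import numpy as np, cv2
from plant import env
def snap(n,f):
    s=env.snapshot(n); cv2.imwrite(f'pics/{f}.png',s['pixels'][:,:,::-1]); np.savez(f'pics/{f}.npz',**{k:np.asarray(v) for k,v in s.items()}); return s
def pt(s,u,v,z=None):
    """world point of pixel; by depth or on plane z"""
    K=np.asarray(s['camera_matrix'],float);T=np.asarray(s['pose'])
    r=cv2.undistortPoints(np.array([[[u,v]]],float),K,np.asarray(s['D'],float))[0,0]
    d=T[:3,:3]@np.array([r[0],r[1],1]);o=T[:3,3]
    if z is None: 
        dz=np.asarray(s['z_map'])[int(round(v))-1:int(round(v))+2,int(round(u))-1:int(round(u))+2]; return o+d*np.median(dz)
    return o+d*(z-o[2])/d[2]
def cloud(s):
    K=np.asarray(s['camera_matrix'],float);T=np.asarray(s['pose']);h,w=s['z_map'].shape
    g=np.stack(np.meshgrid(np.arange(w),np.arange(h)),-1).reshape(-1,1,2).astype(float)
    r=cv2.undistortPoints(g,K,np.asarray(s['D'],float)).reshape(h,w,2)
    return (np.concatenate([r,np.ones((h,w,1))],-1)*s['z_map'][...,None])@T[:3,:3].T+T[:3,3]
E
python3 - <<'E'
from h import *
print(env.grip_depth, env.state())
for n in ['scene','side']:
    s=snap(n,n+'0'); print(n,s['pose'].round(3).tolist())
a=np.hstack([cv2.imread('pics/scene0.png'),cv2.imread('pics/side0.png')])
E
```

```text
pics
0.0188 {'time': 0.0, 'joint_positions': array([-1.27060477e+00,  4.91563276e-01,  1.55948392e+00,  6.84315237e-06,
        1.09169983e+00, -1.05584588e-01]), 'joint_velocities': array([ 0.00113282, -0.00076025,  0.00021323,  0.00146989,  0.00096767,
        0.00100688]), 'tau': array([-7.26807934e-05, -6.12655377e+01, -2.58184183e+01,  6.92925928e-02,
        4.82358690e-02, -1.22889710e-04]), 'ee_pos': array([ 0.24666117, -0.57398364,  0.21404757]), 'tcp_rot': array([[ 9.18797573e-01,  3.94728903e-01, -3.35548378e-04],
       [ 3.94729025e-01, -9.18796918e-01,  1.10453759e-03],
       [ 1.27692097e-04, -1.14729714e-03, -9.99999334e-01]]), 'contact_force': array([-0.4557551 ,  0.10175162, -0.05356306]), 'moment': array([-0.02346831, -0.00592009, -0.01822876]), 'finger_force': 0.0, 'width': 1.0000395600270386}
scene [[-0.643, -0.534, 0.548, 0.06], [-0.765, 0.461, -0.448, 0.403], [-0.014, -0.708, -0.706, 0.77], [0.0, 0.0, 0.0, 1.0]]
side [[-0.999, 0.004, 0.04, 0.516], [-0.033, 0.462, -0.886, 0.85], [-0.022, -0.887, -0.461, 0.554], [0.0, 0.0, 0.0, 1.0]]
```

View pics/scene0.png

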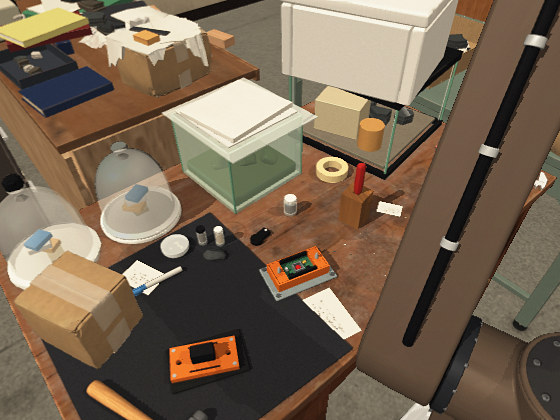

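View pics/side0.png

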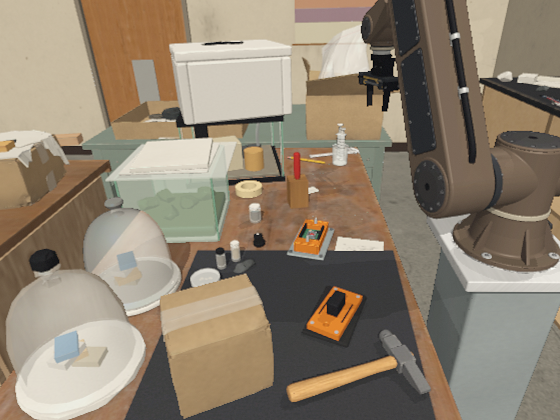

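The scene view shows the driver at (360,180) in its block at (357,207), the logger at (298,266) and the cover at (205,358). The magnifier (261,236), jar (290,204) and rock (215,254) lie beyond the logger. In the side view the cover is at (336,312), the logger at (312,237) and the block at (298,190).

Run:
```python
from h import *
for n in ['scene0','side0']:
    s=dict(np.load(f'pics/{n}.npz')); P=cloud(s); hsv=cv2.cvtColor(s['pixels'],cv2.COLOR_RGB2HSV)
    H,S,V=[hsv[...,i].astype(int) for i in range(3)]
    x,y,z=P[...,0],P[...,1],P[...,2]
    def rect(name,m):
        q=P[m]; 
        if len(q)<15: print(name,len(q));return
        r=cv2.minAreaRect((q[:,:2]*1000).astype(np.float32)); print(n,name,len(q),np.round(r[0],1),np.round(r[1],1),round(r[2],1),q[:,2].mean().round(4))
    box={'scene0':dict(cov=(165,330,245,385),log=(260,242,340,300),blk=(335,160,380,230)),'side0':dict(cov=(303,282,370,345),log=(285,212,340,262),blk=(283,148,315,212))}[n]
    def inb(k):
        m=np.zeros(z.shape,bool);a,b,c,d=box[k];m[b:d,a:c]=1;return m
    org=(H>5)&(H<16)&(S>190)&(V>120)
    rect('cover top',inb('cov')&org&(abs(z-.022)<.004)&(z>0.018))
    rect('rib top',inb('cov')&(abs(z-.052)<.004))
    rect('log rim',inb('log')&org&(abs(z-.034)<.004))
    rect('log plate',inb('log')&(abs(z-.008)<.003))
    rect('blk top',inb('blk')&(abs(z-.088)<.004))
    red=inb('blk')&((H<6)|(H>174))&(S>170)&(z>.095)
    rect('handle',red); print(np.median(P[red],0).round(4), P[red][:,2].max())
```

```text
scene0 cover top 1542 [453.6 272.5] [123.9  66.9] 61.7 0.0214
scene0 rib top 283 [452.6 272.4] [43.1 24.5] 62.1 0.0511
scene0 log rim 608 [495.8  -0.6] [124.4  66.2] 75.2 0.0331
scene0 log plate 661 [504.8  -8. ] [168.3 166.4] 51.9 0.0075
scene0 blk top 323 [ 536.6 -225. ] [56.7 59.3] 13.8 0.0873
scene0 handle 245 [297.   81.2] [ 21.5 798.5] 37.9 0.1432
[ 0.532  -0.2198  0.1394] 0.7696388341983906
side0 cover top 951 [454.6 274.4] [126.2  64.9] 61.9 0.0199
side0 rib top 175 [454.5 275.2] [43.5 23.5] 61.3 0.0496
side0 log rim 222 [497.1   2.6] [125.5  62.9] 74.7 0.0318
side0 log plate 292 [497.5   5.2] [146.9  93.3] 75.4 0.0066
side0 blk top 126 [ 554.6 -298.5] [ 56.2 220.4] 12.6 0.086
side0 handle 135 [ 539.6 -217.8] [11.8 18.1] 70.2 0.1336
[ 0.5379 -0.2167  0.1343] 0.16751626747753906
```

```bash
cat >> h.py <<'E'
from scipy.spatial.transform import Rotation as R
def to(p,yaw=None):
    """row from current pose to world p, pointing down with tool x at yaw deg"""
    st=env.state();A=st['tcp_rot'];d=A.T@(np.array(p)-st['ee_pos'])
    if yaw is None: rv=np.zeros(3)
    else:
        a=np.radians(yaw);c,s=np.cos(a),np.sin(a);B=np.array([[c,s,0],[s,-c,0],[0,0,-1]]);rv=R.from_matrix(A.T@B).as_rotvec()
    return np.r_[d,rv].round(4).tolist()
E
python3 - <<'E'
from h import *
for n in ['scene0','side0']:
    s=dict(np.load(f'pics/{n}.npz')); P=cloud(s).reshape(-1,3)
    d=np.hypot(P[:,0]-.537,P[:,1]+.222)
    for lo,hi in[(.04,.1),(.1,.15),(.15,.2),(.2,.25)]:
        q=P[(d>lo)&(d<hi)&(P[:,2]>.11)&(P[:,2]<.5)]
        if len(q): print(n,lo,hi,len(q),q.min(0).round(3),q.max(0).round(3))
print(to([.537,-.222,.25],23))
E
```

```text
scene0 0.15 0.2 7458 [ 0.551 -0.42   0.111] [ 0.736 -0.128  0.452]
scene0 0.2 0.25 5310 [ 0.562 -0.468  0.11 ] [ 0.787 -0.041  0.452]
side0 0.15 0.2 3702 [ 0.554 -0.416  0.11 ] [ 0.736 -0.131  0.449]
side0 0.2 0.25 2468 [ 0.304 -0.455  0.111] [ 0.787 -0.042  0.499]
[0.4057, -0.2089, -0.0356, -0.001, -0.0001, 0.0044]
```

Emit:
{"name": "apply_moves", "arguments": {"plan": [[0.043,-0.04,-0.009,0,0,0],[0.085,-0.08,-0.018,0,0,0],[0.128,-0.12,-0.027,0,0,0],[0.17,-0.16,-0.036,0,0,0],[0.22,-0.17,-0.036,0,0,0],[0.27,-0.18,-0.036,0,0,0],[0.32,-0.19,-0.036,0,0,0],[0.37,-0.2,-0.036,0,0,0],[0.406,-0.209,-0.036,0,0,0.004],[0.406,-0.209,-0.036,0,0,0.004]], "gripper": 0, "newtons": 30}}

```text
time: 1.35
ee_pos: [0.5385, -0.2204, 0.2499]
tcp_rot: [[0.919, 0.394, -0.001], [0.394, -0.919, 0.0], [-0.001, -0.001, -1.0]]
contact_force: [-0.1, 0.3, -0.9]
width: 1.003
finger_force: 0.0
```

Run:
```python
from h import *
print(env.state()['ee_pos'])
s=snap('wrist','w1'); P=cloud(s); z=P[...,2]
print(s['pose'].round(3).tolist())
hsv=cv2.cvtColor(s['pixels'],cv2.COLOR_RGB2HSV);H,S=hsv[...,0],hsv[...,1]
m=(abs(z-.088)<.004); q=P[m]; print('blk',len(q),cv2.minAreaRect((q[:,:2]*1000).astype(np.float32)))
m=((H<6)|(H>174))&(S>170)&(abs(z-.172)<.005); q=P[m]; print('hnd top',len(q),q.mean(0),cv2.minAreaRect((q[:,:2]*1000).astype(np.float32)) if len(q)>5 else '')
```

```text
[ 0.53845449 -0.22036832  0.24993457]
[[0.395, -0.889, -0.234, 0.604], [-0.919, -0.382, -0.1, -0.191], [-0.0, 0.254, -0.967, 0.42], [0.0, 0.0, 0.0, 1.0]]
blk 2674 ((599.523681640625, -334.4451904296875), (94.53531646728516, 322.00396728515625), 34.53813171386719)
hnd top 438 [ 0.53890814 -0.22497688  0.16917821] ((538.3887329101562, -225.2527313232422), (18.825820922851562, 19.021934509277344), 55.653892517089844)
```

View pics/w1.png

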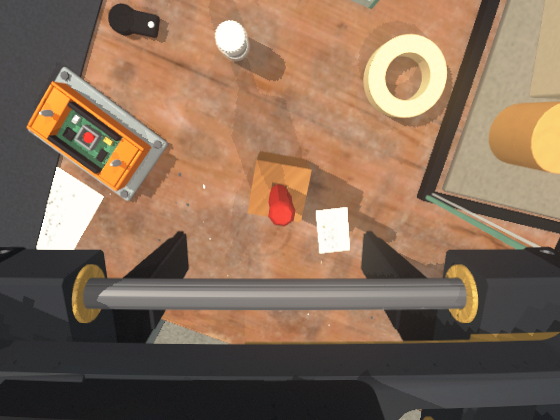

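The handle's top is at (281,207) and the block's top centre at (280,187). The logger, with its button, is at (90,135). Now I descend onto the handle.

Emit:
{"name": "apply_moves", "arguments": {"plan": [[-0.002,0.004,0.03,0,0,0],[-0.002,0.004,0.07,0,0,0],[-0.002,0.004,0.11,0,0,0],[-0.002,0.004,0.134,0,0,0],[-0.002,0.004,0.134,0,0,0]]}}

```text
time: 2.02
ee_pos: [0.5355, -0.2269, 0.1153]
tcp_rot: [[0.921, 0.39, -0.003], [0.39, -0.921, 0.001], [-0.002, -0.003, -1.0]]
contact_force: [0.7, 0.3, 0.3]
width: 1.001
finger_force: 0.0
```

Emit:
{"name": "apply_moves", "arguments": {"plan": [[0,0,0,0,0,0],[0,0,0,0,0,0],[0,0,0,0,0,0],[0,0,0,0,0,0],[0,0,0,0,0,0],[0,0,0,0,0,0],[0,0,0,0,0,0],[0,0,0,0,0,0]], "gripper": 255, "newtons": 30}}

```text
time: 3.02
ee_pos: [0.5369, -0.2263, 0.1166]
tcp_rot: [[0.92, 0.391, -0.0], [0.391, -0.92, 0.0], [-0.0, -0.0, -1.0]]
contact_force: [-3.2, 6.3, 1.0]
width: 0.217
finger_force: 30.2
```

Emit:
{"name": "apply_moves", "arguments": {"plan": [[0,0,-0.02,0,0,0],[0,0,-0.05,0,0,0],[0,0,-0.09,0,0,0],[0,0,-0.12,0,0,0],[0,0,-0.12,0,0,0],[0,0,-0.12,0,0,0]]}}

```text
time: 3.78
ee_pos: [0.5366, -0.2262, 0.2356]
tcp_rot: [[0.92, 0.391, -0.001], [0.391, -0.92, 0.001], [-0.001, -0.001, -1.0]]
contact_force: [-0.9, -0.4, -0.8]
width: 0.22
finger_force: 30.0
```

Run:
```python
from h import *
st=env.state();print(st['ee_pos'],st['contact_force'],st['width'])
# refine logger & block from wrist w1 and fresh views
s=dict(np.load('pics/w1.npz'));P=cloud(s);hsv=cv2.cvtColor(s['pixels'],cv2.COLOR_RGB2HSV);H,S,V=[hsv[...,i] for i in range(3)];z=P[...,2]
def rect(n,m):
    q=P[m];print(n,len(q),cv2.minAreaRect((q[:,:2]*1000).astype(np.float32)) if len(q)>9 else '',q.mean(0).round(4))
b=np.zeros(z.shape,bool);b[60:205,20:170]=1
rect('rim',b&(H>5)&(H<16)&(S>180)&(abs(z-.034)<.005))
rect('button',b&((H<5)|(H>174))&(S>180)&(abs(z-.026)<.005))
print('btn pix',pt(s,89,138,.026))
b[:]=0;b[145:225,245:315]=1
rect('blk',b&(abs(z-.088)<.005))
for n in['scene','side']: 
    s=snap(n,n+'1')
a=cv2.imread('pics/scene1.png')[130:250,300:440];c=cv2.imread('pics/side1.png')[110:230,240:380]
cv2.imwrite('pics/c1.png',np.hstack([cv2.resize(a,(400,343),interpolation=2),cv2.resize(c,(400,343),interpolation=2)]))
```

```text
[ 0.53655094 -0.2262025   0.23558472] [-0.92914881 -0.44449726 -0.80378042] 0.2196757213050302
rim 1133 ((497.758544921875, 0.3764190673828125), (125.22855377197266, 64.4386215209961), 75.17339324951172) [ 0.5028 -0.004   0.0331]
button 79 ((497.2213439941406, -0.08916854858398438), (11.24450969696045, 10.850542068481445), 69.87866973876953) [4.97e-01 2.00e-04 2.61e-02]
btn pix [ 0.49648263 -0.00102829  0.026     ]
blk 2262 ((538.1475219726562, -224.05926513671875), (56.39057922363281, 56.15053176879883), 12.909004211425781) [ 0.5428 -0.2214  0.0881]
```

View pics/c1.png

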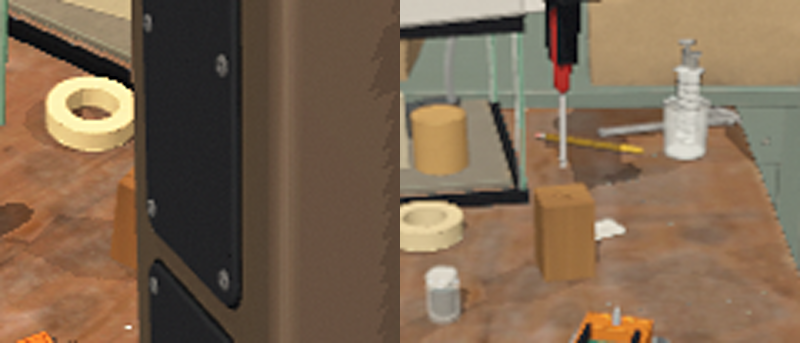

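The side crop shows the driver hanging straight, with its tip at about (563,165), clear of the block. I'll go above the button next.

Run:
```python
from h import *
s=dict(np.load('pics/side1.npz'));print(pt(s,297,167,.122))
print(to([.497,0,.2]))
```

```text
[ 0.53770617 -0.2241642   0.122     ]
[0.0521, -0.2236, 0.0356, 0.0, 0.0, 0.0]
```

Emit:
{"name": "apply_moves", "arguments": {"plan": [[0.012,-0.05,0,0,0,0],[0.024,-0.1,0,0,0,0],[0.036,-0.15,0.01,0,0,0],[0.046,-0.2,0.02,0,0,0],[0.052,-0.224,0.036,0,0,0],[0.052,-0.224,0.05,0,0,0],[0.052,-0.224,0.05,0,0,0],[0.052,-0.224,0.05,0,0,0]]}}

```text
time: 4.88
ee_pos: [0.4976, -0.0009, 0.1867]
tcp_rot: [[0.921, 0.39, 0.0], [0.39, -0.921, -0.0], [-0.0, 0.0, -1.0]]
contact_force: [-0.6, -0.1, -0.5]
width: 0.219
finger_force: 30.0
```

Run:
```python
from h import *
print(env.state()['ee_pos'],env.state()['contact_force'])
s=snap('scene','scene2');t=snap('side','side2')
a=s['pixels'][190:300,240:360,::-1];c=t['pixels'][160:270,255:375,::-1]
cv2.imwrite('pics/c2.png',np.hstack([cv2.resize(x,(400,367),interpolation=2) for x in(a,c)]))
```

```text
[ 0.49764111 -0.0008734   0.1866661 ] [-0.56456316 -0.05986797 -0.51210584]
```

View pics/c2.png

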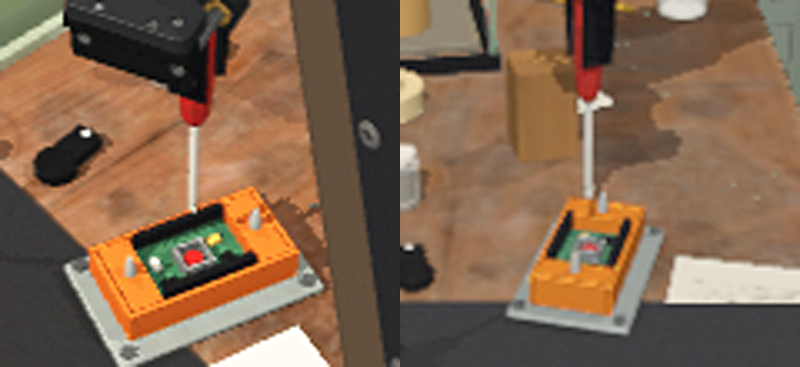

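The scene crop has the tip at (193,210) and the button at (194,257). The side crop has the tip at (588,193) and the button at (592,245).

Run:
```python
from h import *
for n,t,b in [('scene2',(297.9,253),(298.2,267.1)),('side2',(311.4,217.9),(312.6,233.5))]:
    s=dict(np.load(f'pics/{n}.npz'));T=pt(s,*t,.0745);B=pt(s,*b,.026);print(n,T.round(4),B.round(4))
print(to([.497,0,.1346]))
```

```text
scene2 [0.4945 0.0011 0.0745] [ 0.4941 -0.0005  0.026 ]
side2 [0.4983 0.0043 0.0745] [0.4949 0.0014 0.026 ]
[-0.0003, -0.0009, 0.0523, 0.0, 0.0, 0.0]
```

Emit:
{"name": "apply_moves", "arguments": {"plan": [[-0.0015,0.001,0.02,0,0,0],[-0.0015,0.001,0.036,0,0,0],[-0.0015,0.001,0.044,0,0,0],[-0.0015,0.001,0.048,0,0,0],[-0.0015,0.001,0.05,0,0,0],[-0.0015,0.001,0.052,0,0,0],[-0.0015,0.001,0.052,0,0,0]]}}

```text
time: 5.85
ee_pos: [0.4968, -0.0015, 0.1359]
tcp_rot: [[0.92, 0.391, 0.002], [0.391, -0.92, -0.0], [0.002, 0.001, -1.0]]
contact_force: [-1.8, -0.2, 12.8]
width: 0.221
finger_force: 30.0
```

Emit:
{"name": "apply_moves", "arguments": {"plan": [[0,0,0.0007,0,0,0],[0,0,0.0007,0,0,0],[0,0,0.0007,0,0,0],[0,0,0.0007,0,0,0]]}}

```text
time: 6.35
ee_pos: [0.497, -0.0015, 0.1356]
tcp_rot: [[0.92, 0.391, 0.003], [0.391, -0.92, -0.0], [0.002, 0.002, -1.0]]
contact_force: [-3.1, 0.7, 18.5]
width: 0.222
finger_force: 30.0
```

Run:
```python
from h import *
print(env.state()['ee_pos'],env.state()['contact_force'])
s=snap('scene','scene3');t=snap('side','side3')
a=s['pixels'][225:285,265:331,::-1];c=t['pixels'][200:260,278:344,::-1]
cv2.imwrite('pics/c3.png',np.hstack([cv2.resize(x,(400,364),interpolation=2) for x in(a,c)]))
```

```text
[ 0.49703676 -0.00147722  0.13562892] [-3.13628677  0.73833586 18.54968874]
```

View pics/c3.png

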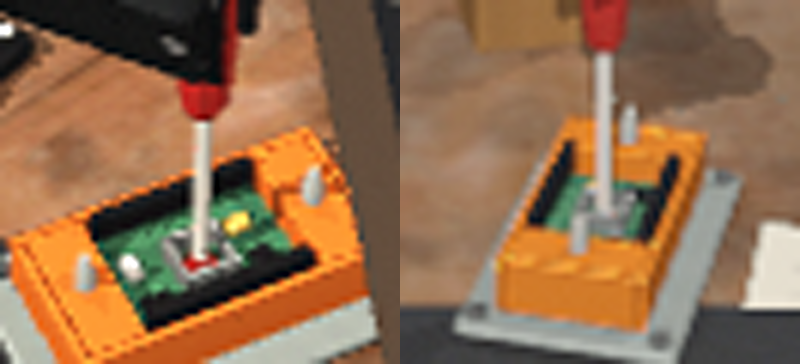

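The tip stands in the well on the button (scene crop (200,258), side crop (603,210)). The force climbs stiffly, so the button is bottomed. Now I lift out and return to the block.

Emit:
{"name": "apply_moves", "arguments": {"plan": [[0,0,-0.03,0,0,0],[0,0,-0.07,0,0,0],[-0.008,0.03,-0.103,0,0,0],[-0.018,0.08,-0.103,0,0,0],[-0.03,0.13,-0.103,0,0,0],[-0.04,0.18,-0.103,0,0,0],[-0.05,0.221,-0.103,0,0,0],[-0.05,0.221,-0.103,0,0,0],[-0.05,0.221,-0.103,0,0,0]]}}

```text
time: 7.58
ee_pos: [0.5364, -0.2239, 0.2369]
tcp_rot: [[0.92, 0.391, -0.0], [0.391, -0.92, 0.0], [-0.0, -0.0, -1.0]]
contact_force: [-0.4, 0.3, 0.1]
width: 0.22
finger_force: 30.0
```

Run:
```python
from h import *
st=env.state();print(st['ee_pos'],st['contact_force'])
t=snap('side','side4');w=snap('wrist','w4')
c=t['pixels'][140:215,260:335,::-1];a=w['pixels'][130:260,215:345,::-1]
cv2.imwrite('pics/c4.png',np.hstack([cv2.resize(x,(400,400),interpolation=2) for x in(a,c)]))
```

```text
[ 0.53641152 -0.22388884  0.23688795] [-0.356675    0.32566918  0.06366738]
```

View pics/c4.png

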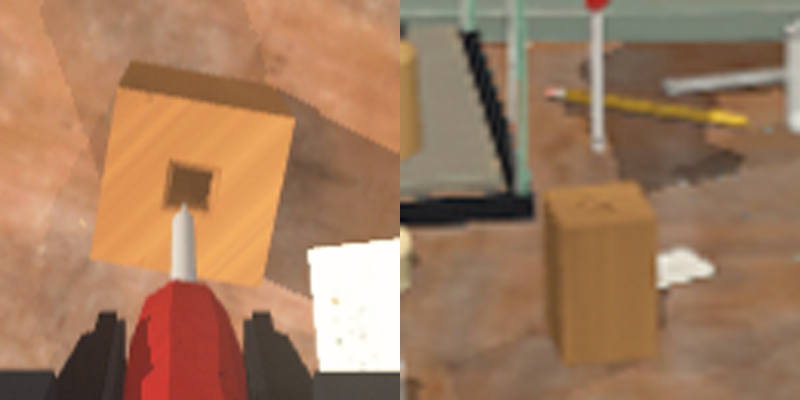

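The wrist crop has the hole centre at (192,185) and the tip at (182,208). The side crop has the tip at (598,150) and the hole near (600,207).

Run:
```python
from h import *
for n,t,b in [('w4',(274.1,197.6),(277.4,190.1)),('side4',(297.1,168.1),(297.5,178.8))]:
    s=dict(np.load(f'pics/{n}.npz'));T=pt(s,*t,.1235);B=pt(s,*b,.088);print(n,T.round(4),B.round(4),(B-T).round(4), (env.state()['tcp_rot'].T@(B-T)).round(4))
```

```text
w4 [ 0.5387 -0.2212  0.1235] [ 0.5389 -0.2245  0.088 ] [ 0.0002 -0.0033 -0.0355] [-0.0011  0.0032  0.0355]
side4 [ 0.5372 -0.2116  0.1235] [ 0.5364 -0.213   0.088 ] [-0.0008 -0.0013 -0.0355] [-0.0012  0.0009  0.0355]
```

Emit:
{"name": "apply_moves", "arguments": {"plan": [[-0.001,0.0027,0.01,0,0,0],[-0.001,0.0027,0.03,0,0,0],[-0.001,0.0027,0.045,0,0,0],[-0.001,0.0027,0.065,0,0,0],[-0.001,0.0027,0.085,0,0,0],[-0.001,0.0027,0.105,0,0,0],[-0.001,0.0027,0.115,0,0,0],[-0.001,0.0027,0.118,0,0,0],[-0.001,0.0027,0.118,0,0,0]]}}

```text
time: 8.8
ee_pos: [0.5369, -0.2272, 0.1192]
tcp_rot: [[0.92, 0.391, 0.0], [0.391, -0.92, -0.0], [0.0, 0.0, -1.0]]
contact_force: [-0.6, 0.2, -1.1]
width: 0.216
finger_force: 30.0
```

Emit:
{"name": "apply_moves", "arguments": {"plan": [[0,0,0.001,0,0,0],[0,0,0.002,0,0,0],[0,0,0.002,0,0,0]]}}

```text
time: 9.18
ee_pos: [0.5369, -0.227, 0.1175]
tcp_rot: [[0.92, 0.391, 0.001], [0.391, -0.92, 0.0], [0.001, 0.0, -1.0]]
contact_force: [0.0, 3.7, 3.9]
width: 0.215
finger_force: 30.0
```

Emit:
{"name": "apply_moves", "arguments": {"plan": [[0,0,0,0,0,0],[0,0,0,0,0,0],[0,0,0,0,0,0],[0,0,0,0,0,0],[0,0,0,0,0,0],[0,0,0,0,0,0]], "gripper": 60}}

```text
time: 9.93
ee_pos: [0.5368, -0.2273, 0.1169]
tcp_rot: [[0.92, 0.391, 0.0], [0.391, -0.92, -0.0], [-0.0, 0.0, -1.0]]
contact_force: [0.3, 0.2, 0.8]
width: 0.751
finger_force: 0.0
```

Emit:
{"name": "apply_moves", "arguments": {"plan": [[0,0,-0.02,0,0,0],[0,0,-0.06,0,0,0],[0,0,-0.1,0,0,0],[0,0,-0.135,0,0,0],[0,0,-0.135,0,0,0]], "gripper": 0}}

```text
time: 10.55
ee_pos: [0.5375, -0.2276, 0.2545]
tcp_rot: [[0.92, 0.391, 0.004], [0.391, -0.92, -0.002], [0.003, 0.004, -1.0]]
contact_force: [-0.2, -0.6, -0.1]
width: 0.997
finger_force: 0.0
```

Run:
```python
from h import *
t=snap('wrist','w5');P=cloud(t);hsv=cv2.cvtColor(t['pixels'],cv2.COLOR_RGB2HSV);H,S=hsv[...,0],hsv[...,1]
m=((H<6)|(H>174))&(S>170)&(abs(P[...,2]-.172)<.006); q=P[m]; print('hnd top',len(q),q.mean(0))
s=dict(np.load('pics/side0.npz'));P=cloud(s).reshape(-1,3)
d=np.hypot(P[:,0]-.454,P[:,1]-.273)
for lo,hi in[(.06,.12),(.12,.16),(.16,.2),(.2,.25)]:
    q=P[(d>lo)&(d<hi)&(P[:,2]>.05)&(P[:,2]<.5)]
    if len(q): print(lo,hi,len(q),q.min(0).round(3),q.max(0).round(3))
print(to([.453,.273,.22],62))
```

```text
hnd top 475 [ 0.5393647  -0.22681354  0.1689199 ]
0.16 0.2 873 [0.566 0.32  0.051] [0.644 0.437 0.148]
0.2 0.25 3484 [0.51  0.048 0.05 ] [0.69  0.462 0.148]
[0.1184, -0.4933, 0.032, 0.0018, -0.0005, -0.6803]
```

Emit:
{"name": "apply_moves", "arguments": {"plan": [[0.012,-0.05,0,0,0,0],[0.024,-0.1,0,0,0,-0.1],[0.036,-0.15,0,0,0,-0.2],[0.048,-0.2,0,0,0,-0.3],[0.06,-0.25,0,0,0,-0.4],[0.072,-0.3,0,0,0,-0.5],[0.084,-0.35,0.01,0,0,-0.6],[0.096,-0.4,0.02,0,0,-0.68],[0.108,-0.45,0.03,0,0,-0.68],[0.118,-0.493,0.04,0.002,0,-0.68]]}}

```text
time: 11.85
ee_pos: [0.4515, 0.2742, 0.2102]
tcp_rot: [[0.469, 0.883, -0.003], [0.883, -0.469, 0.001], [-0.001, -0.003, -1.0]]
contact_force: [0.5, -0.2, -0.6]
width: 1.002
finger_force: 0.0
```

Emit:
{"name": "apply_moves", "arguments": {"plan": [[0,0,0,0,0,0],[0,0,0,0,0,0]]}}

```text
time: 12.1
ee_pos: [0.4523, 0.2721, 0.2111]
tcp_rot: [[0.469, 0.883, -0.003], [0.883, -0.469, 0.0], [-0.001, -0.003, -1.0]]
contact_force: [0.0, 0.3, 0.4]
width: 1.003
finger_force: 0.0
```

Run:
```python
from h import *
st=env.state();print(st['ee_pos'],st['tcp_rot'].round(3).tolist())
s=snap('wrist','w6');P=cloud(s);z=P[...,2];hsv=cv2.cvtColor(s['pixels'],cv2.COLOR_RGB2HSV);H,S,V=[hsv[...,i] for i in range(3)]
def rect(n,m):
    m=cv2.morphologyEx(m.astype(np.uint8),cv2.MORPH_OPEN,np.ones((3,3),np.uint8))>0
    q=P[m];print(n,len(q),cv2.minAreaRect((q[:,:2]*1000).astype(np.float32)) if len(q)>9 else '',q.mean(0).round(4) if len(q) else '')
near=np.hypot(P[...,0]-.454,P[...,1]-.273)<.08
rect('cov',near&(H>4)&(H<18)&(S>150)&(abs(z-.022)<.004))
rect('rib',near&(abs(z-.052)<.004))
```

```text
[0.45228486 0.27213216 0.21106786] [[0.469, 0.883, -0.003], [0.883, -0.469, 0.0], [-0.001, -0.003, -1.0]]
cov 1157 ((460.5335693359375, 268.6852111816406), (93.34912109375, 29.445158004760742), 64.10444641113281) [0.464  0.2684 0.0222]
rib 1011 ((455.22393798828125, 274.67840576171875), (43.265201568603516, 23.511098861694336), 61.70100784301758) [0.4553 0.2751 0.0518]
```

View pics/w6.png

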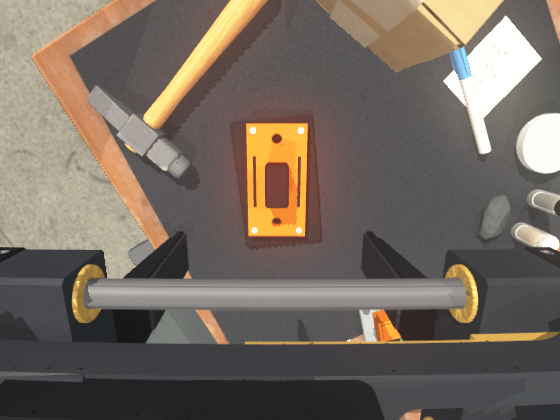

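The cover is centred at about (277,180), with its rib at (277,185) and both holes visible. The hammer is clear of the fingers' path.

Run:
```python
from h import *
print(to([.4545,.2742,.0255],61.8))
```

```text
[0.003, 0.0009, 0.186, -0.0022, 0.0003, 0.0027]
```

Emit:
{"name": "apply_moves", "arguments": {"plan": [[0.003,0.001,0.05,-0.002,0,0.003],[0.003,0.001,0.1,-0.002,0,0.003],[0.003,0.001,0.14,-0.002,0,0.003],[0.003,0.001,0.17,-0.002,0,0.003],[0.003,0.001,0.185,-0.002,0,0.003],[0.003,0.001,0.185,-0.002,0,0.003]]}}

```text
time: 12.9
ee_pos: [0.4548, 0.2744, 0.0266]
tcp_rot: [[0.473, 0.881, -0.0], [0.881, -0.473, -0.0], [-0.0, -0.0, -1.0]]
contact_force: [-0.8, -0.2, -0.2]
width: 0.998
finger_force: 0.0
```

Emit:
{"name": "apply_moves", "arguments": {"plan": [[0,0,0,0,0,0],[0,0,0,0,0,0],[0,0,0,0,0,0],[0,0,0,0,0,0],[0,0,0,0,0,0],[0,0,0,0,0,0],[0,0,0,0,0,0],[0,0,0,0,0,0]], "gripper": 255, "newtons": 50}}

```text
time: 13.9
ee_pos: [0.4547, 0.275, 0.0269]
tcp_rot: [[0.472, 0.881, 0.001], [0.881, -0.472, 0.0], [0.001, 0.0, -1.0]]
contact_force: [0.7, 0.6, -0.2]
width: 0.25
finger_force: 50.0
```

Emit:
{"name": "apply_moves", "arguments": {"plan": [[0,0,-0.01,0,0,0],[0,0,-0.04,0,0,0],[0,0,-0.08,0,0,0],[0,0,-0.12,0,0,0],[0,0,-0.12,0,0,0],[0,0,-0.12,0,0,0]]}}

```text
time: 14.65
ee_pos: [0.4542, 0.2748, 0.1466]
tcp_rot: [[0.472, 0.881, -0.0], [0.881, -0.472, 0.0], [0.0, -0.0, -1.0]]
contact_force: [-0.8, -0.1, -2.3]
width: 0.247
finger_force: 50.0
```

Run:
```python
from h import *
print(env.state()['ee_pos'])
print(to([.4975,0,.145],75.1))
s=snap('side','side7');P=cloud(s);z=P[...,2];hsv=cv2.cvtColor(s['pixels'],cv2.COLOR_RGB2HSV);H,S=hsv[...,0],hsv[...,1]
near=(np.hypot(P[...,0]-.4545,P[...,1]-.274)<.08)&(H>4)&(H<18)&(S>150)&(z>.1)
print(np.percentile(z[near],[2,50,98]))
```

```text
[0.45416528 0.27483356 0.1465875 ]
[-0.2218, 0.168, 0.0015, -0.0001, -0.0002, -0.2319]
[0.12854021 0.13931401 0.14703684]
```

Emit:
{"name": "apply_moves", "arguments": {"plan": [[-0.03,0.022,0,0,0,0],[-0.066,0.05,0,0,0,-0.04],[-0.11,0.084,0,0,0,-0.09],[-0.15,0.113,0,0,0,-0.14],[-0.185,0.14,0,0,0,-0.19],[-0.21,0.16,0,0,0,-0.232],[-0.222,0.168,0.02,0,0,-0.232],[-0.222,0.168,0.05,0,0,-0.232],[-0.222,0.168,0.05,0,0,-0.232],[-0.222,0.168,0.05,0,0,-0.232]]}}

```text
time: 15.95
ee_pos: [0.4979, 0.0002, 0.097]
tcp_rot: [[0.257, 0.966, -0.0], [0.966, -0.257, 0.0], [0.0, -0.0, -1.0]]
contact_force: [-0.3, 0.0, -1.0]
width: 0.247
finger_force: 50.0
```

Run:
```python
from h import *
st=env.state();print(st['ee_pos'],st['tcp_rot'].round(3).tolist())
w=snap('wrist','w8');s=snap('scene','scene8');t=snap('side','side8')
a=s['pixels'][200:305,240:345,::-1];c=t['pixels'][170:275,260:365,::-1]
cv2.imwrite('pics/c8.png',np.hstack([cv2.resize(x,(400,400),interpolation=2) for x in(a,c)]))
for n,s in [('scene',s),('side',t),('wrist',w)]:
    P=cloud(s);z=P[...,2];hsv=cv2.cvtColor(s['pixels'],cv2.COLOR_RGB2HSV);H,S=hsv[...,0],hsv[...,1]
    near=(np.hypot(P[...,0]-.4975,P[...,1])<.085)&(H>4)&(H<18)&(S>150)
    m=near&(z>.08)&(z<.1)
    for k,m in [('cov',near&(z>.083)&(z<.096)),('log',(near&(abs(z-.034)<.004)))]:
        q=P[m]; 
        if len(q)>9: print(n,k,len(q),cv2.minAreaRect((q[:,:2]*1000).astype(np.float32)),q[:,2].max())
```

```text
[4.97876069e-01 1.60927037e-04 9.69561741e-02] [[0.257, 0.966, -0.0], [0.966, -0.257, 0.0], [0.0, -0.0, -1.0]]
scene cov 667 ((502.9146423339844, 21.803558349609375), (76.51493072509766, 66.51371765136719), 75.64653015136719) 0.09571611307901573
scene log 301 ((499.7566833496094, 17.72985076904297), (87.74185180664062, 65.256103515625), 74.33637237548828) 0.036824748381005024
side cov 463 ((497.94451904296875, 0.252227783203125), (126.51085662841797, 64.67312622070312), 75.23076629638672) 0.09572842950217242
side log 219 ((496.9679870605469, 2.016998291015625), (123.97242736816406, 63.63493728637695), 74.90541076660156) 0.03699861893763834
wrist cov 9089 ((497.9925537109375, 0.6834182739257812), (121.60894775390625, 64.41374206542969), 75.34711456298828) 0.09585144243544377
wrist log 425 ((509.26605224609375, 47.7922248840332), (25.666688919067383, 62.98524856567383), 75.20354461669922) 0.036296897748643836
```

View pics/c8.png

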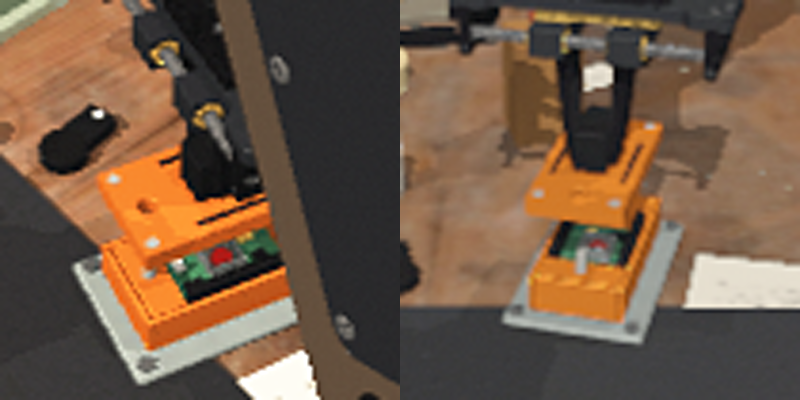

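The scene crop shows the cover centred over the logger, with the dowel just under the hole at (148,206). All three views agree on a shift of about (-0.9, +1.1) mm, so I'll apply that and lower the cover.

Emit:
{"name": "apply_moves", "arguments": {"plan": [[0.001,-0.001,0.008,0,0,0],[0.001,-0.001,0.018,0,0,0],[0.001,-0.001,0.026,0,0,0],[0.001,-0.001,0.032,0,0,0],[0.001,-0.001,0.037,0,0,0],[0.001,-0.001,0.037,0,0,0]]}}

```text
time: 16.85
ee_pos: [0.497, 0.0012, 0.0594]
tcp_rot: [[0.257, 0.966, -0.0], [0.966, -0.257, 0.001], [0.0, -0.0, -1.0]]
contact_force: [-0.5, -0.2, -0.7]
width: 0.25
finger_force: 50.0
```

Emit:
{"name": "apply_moves", "arguments": {"plan": [[0,0,0.003,0,0,0],[0,0,0.005,0,0,0],[0,0,0.007,0,0,0],[0,0,0.008,0,0,0],[0,0,0.009,0,0,0],[0,0,0.0095,0,0,0],[0,0,0.0095,0,0,0]], "newtons": 60}}

```text
time: 17.73
ee_pos: [0.4973, 0.0012, 0.0508]
tcp_rot: [[0.257, 0.966, 0.001], [0.966, -0.257, 0.0], [0.001, 0.001, -1.0]]
contact_force: [-1.9, 0.7, 10.0]
width: 0.25
finger_force: 60.0
```

Emit:
{"name": "apply_moves", "arguments": {"plan": [[0,0,0.0005,0,0,0],[0,0,0.001,0,0,0],[0,0,0.001,0,0,0],[0,0,0.001,0,0,0]]}}

```text
time: 18.23
ee_pos: [0.4973, 0.0012, 0.0508]
tcp_rot: [[0.257, 0.966, 0.002], [0.966, -0.257, 0.0], [0.001, 0.002, -1.0]]
contact_force: [-6.7, 0.3, 25.2]
width: 0.25
finger_force: 60.0
```

Run:
```python
from h import *
st=env.state();print(st['ee_pos'],st['contact_force'])
s=snap('scene','scene9');t=snap('side','side9')
a=s['pixels'][215:295,250:330,::-1];c=t['pixels'][190:270,270:350,::-1]
cv2.imwrite('pics/c9.png',np.hstack([cv2.resize(x,(400,400),interpolation=2) for x in(a,c)]))
P=cloud(t);z=P[...,2];hsv=cv2.cvtColor(t['pixels'],cv2.COLOR_RGB2HSV);H,S=hsv[...,0],hsv[...,1]
near=(np.hypot(P[...,0]-.4975,P[...,1])<.085)&(H>4)&(H<18)&(S>150)&(z>.04);print(np.median(z[near]),cv2.minAreaRect((P[near][:,:2]*1000).astype(np.float32)))
```

```text
[0.49729186 0.00119518 0.05080236] [-6.72143383  0.26874427 25.16132736]
0.04378242848726566 ((497.10723876953125, 1.6415863037109375), (126.9438705444336, 64.51573181152344), 75.4841537475586)
```

View pics/c9.png

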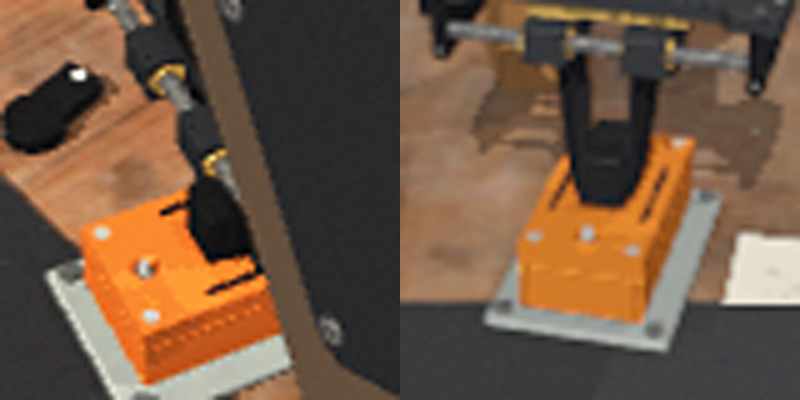

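The dowel shows through its hole at (148,268), and the halves meet with no visible gap. TCP height stayed put while the force rose from 10 to 25 N, so the cover is hard shut. Handing in.

```bash
python3 -c "
from plant import env
print(env.sign_off())"
```

```text
the job is handed in; nothing more can be done
None
```

I pressed the reset button with the screwdriver, put it back in its block, and handed in with the gripper still holding the cover shut on the dowels at about 25 N; the hand-in did not report the judge's verdict.

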